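# Hold a rail against the sprung stop of a screwing jig

### The job

Pick up the short wooden rail, lay it flat in the open mouth of the guide channel on the jig board with its tenon leading, slide it under the metal bridge until the tenon meets the sprung stop, and gently push the stop in about halfway (about 10 N), never to the end of its travel. Finish while still holding the rail there, flat on the board and at rest under that steady push, so that a colleague can drive the screw through the bridge; do not let go. Leave the glue bottle, the screwdriver and the tape measure alone.

Things in the scene. Friction and masses are not known exactly. Their poses are not given: they have to be found in the camera images.
- rail: Loose workpiece lying on the bench: a pale wooden bar, about 0.16 kg, 200 mm long. Body 175 long, 36 wide, 42 mm high; at one end a stub tenon 22 wide, 22 high, 25 mm long stands out centrally. Origin: centre of its underside, midway along the 200 mm; x runs along it to the tenon (body from x = -100 to +75, tenon to +100 mm), y across, z up.
- tenon_end (a point): Centre of the tenon's end face on the rail (100 mm ahead of the rail's origin along the rail's x, 21 mm above its underside).
- jig: The jig, fixed to the bench: a plywood board 330 x 120 mm, 10 mm thick, with a guide channel along its middle, an aluminium bridge over the channel and a sprung stop at the far end. Origin: on the bench surface on the channel's centre line; x along the channel towards the stop, y across, z up. Board from x = -130 to +200 mm, y = -60 to +60 mm, top at z = 10 mm.
- channel_start (a point): On the board, on the centre line, where the parallel channel starts (jig x = -20, z = 10 mm). Two wooden guide strips, 12 wide, 7 mm high (tops at jig z = 17 mm), run 40 mm apart from here to jig x = +110 mm; towards the robot they splay outwards by 10 degrees each as an open mouth, back to jig x = -118 mm, where it is about 74 mm wide.
- bridge (a point): Centre of the underside of the bridge plate (jig x = 92.5, z = 58 mm). The bridge covers jig x = 75 to 110 mm; its plate is 8 mm thick (screw heads to jig z = 70 mm) with a screw hole in the middle; its posts stand at y = 35 to 47 mm on both sides. The rail lying on the board passes beneath with 6 mm to spare.
- stop_pad: Sprung stop: steel pad 34 x 34 x 8 mm on a rod into a wooden housing (jig x = 162 to 196, top z = 54 mm). Origin: centre of its front face; axes as the jig's. At rest the face is at jig x = 130, z = 31 mm; it goes in along +x by 20 mm at most. The spring pushes back with 4 N at first and 0.6 N more per mm: 10 N at half travel (10 mm in), 16 N at the end.
- glue_bottle: White glue bottle with a yellow tip, 43 x 74 x 167 mm, standing on the bench left of the jig's far end; not to be disturbed. Origin: centre of its underside.
- screwdriver: Screwdriver with a wooden handle, 224 mm long, lying on the bench to the right of the jig; not to be disturbed. Origin: under its middle.
- tape_measure: Black tape measure, 31 x 49 x 55 mm, standing on the bench to the right of the jig's far end; not to be disturbed. Origin: centre of its underside.

How it is judged:
On the way:
1. the tenon is under the bridge, in the channel, not yet at the stop (x of tenon_end in the frame of jig between 0.08 and 0.127 m and y of tenon_end in the frame of jig between -0.008 and 0.008 m and z of tenon_end in the frame of jig between 0.02 and 0.042 m), for 0.05 s.
At the end, for the whole second after the job is handed in: Robot still holds the rail (3 N or more on it); rail flat in the channel under the bridge (3.5 mm of the board, 5 mm of the centre line, 0.05 rad of the channel, tilt under 0.04 rad), tenon pressing the pad with 6 to 14 N, pad pushed in 5 to 15 mm, all at rest (under 10 mm/s) (contact force between rail and stop_pad between 6 and 14 N and x of stop_pad in the frame of jig between 0.135 and 0.145 m and x of tenon_end in the frame of jig between 0.132 and 0.148 m and y of rail in the frame of jig between -0.005 and 0.005 m and z of rail in the frame of jig between 0.007 and 0.0135 m and angle between the x axis of rail and the x axis of jig, either way round below 0.05 rad and angle between rail's own z axis and vertical below 0.04 rad and linear speed of each of rail, stop_pad below 0.01 m/s and contact force between any of the fingers, the arm and rail above 3 N); the arm keeps its last pose, push and grip.
It fails at once if the stop is driven to the end of its travel (more than 18.5 mm in) (x of stop_pad in the frame of jig above 0.1485 m).
It fails at once if the glue bottle is disturbed (moved more than 15 mm) (distance of glue_bottle from where it was at the start of the episode above 0.015 m).
It fails at once if the screwdriver is disturbed (moved more than 15 mm) (distance of screwdriver from where it was at the start of the episode above 0.015 m).
It fails at once if the tape measure is disturbed (moved more than 15 mm) (distance of tape_measure from where it was at the start of the episode above 0.015 m).
It also fails if it takes over 48 s, if anything falls off the work surface, if the arm or the gripper's body presses on something with over 40 N, if the wrist force passes 120 N, or if a joint passes its speed limit or range.

### The arm

A 6-joint arm with a two-finger parallel gripper is mounted at the origin on a cart in front of the work surface, level with it; the furniture and walls round the work are solid. World frame = base frame: x ahead of the robot, y to its left, z up, the work surface at z = 0. Lengths are in m, angles in rad, forces in N, time in s.
With the tool pointing down it reaches from about 0.375 to 0.75 m from the base axis. Payload 9 kg.
Tool frame: the origin (TCP) lies midway between the tips of the shut fingers; the grasp point (between the pads) lies 19 mm behind it; z points along the fingers, y is the line along which they close (so a half turn about z gives the same grasp; the last joint's range is limited). The gripper opens to 85 mm and grips with 20 to 120 N. Pads are 22 mm wide; open, the fingers measure 114 mm over their backs; the gripper's body (76 mm by 85 mm) begins 54 mm behind the grasp point. The pads swing forward as they close: fully open they stand 13 mm farther back than shut.
Start: joints at [1.05, 0.104, 0.097, 1.564, 0, 1.353], TCP at [0.179, 0.573, 0.231] pointing down, gripper open.
Joint ranges: [-2.99, 2.99], [-0.84, 1.86], [-1.1, 1.16], [-1.84, 2.11], [-1.51, 1.56], [-3.14, 3.14]. Speed limits (rad/s): [2.22, 2.22, 2.57, 3.14, 3.14, 3.14].

### API

Orientations are given as a unit quaternion [x, y, z, w].
In Python, from station import env gives the robot as it stands.
- The arm moves only by the shell command python3 -m inch 'ROWS'. ROWS is JSON, a list of rows, each an object of numbers: "grip": the gripper command: -1 is shut, 1 is fully open, values between are in proportion; "dx", "dy", "dz": the shift along the world's x, y, z in m; "twist": the turn about the world's z in rad. In form: [{"grip": .., "dx": .., "dy": .., "dz": .., "twist": ..}, ...]. A call has exactly 5 rows; each row is the pose to reach, as a shift and turn from the pose commanded when the call began; what a row does not reach only later rows make up. A row lasts 1/10 s, in which the tool goes at most 50 mm and 8.59 degrees, less where a joint would pass 70% of its speed; a pose out of reach is approached as far as the arm can. A call with a gripper value outside its range is refused whole. The fingers move at their own pace and stop on an object; the grip force is fixed at half the most. Time passes only in rows, so rows that repeat a pose let the fingers close, or fill a call up. It gives the time, the measured TCP pose, the force, the opening and the grip force at its end, in the units of the state.
- env.sense(): the state, without advancing time (a new reading comes with each control period).
- env.get_image(name): name is "scene" or "top" or "wrist"; returns (picture, depth): 384x512x3 uint8, red, green, blue; 384x512 float32, m along the optical axis (not along the pixel's ray), 0 where there is no reading.
- env.calibration(name): a dict with "K" (3x3 intrinsics, pixels), "extrinsics" (4x4, takes a point from world to camera coordinates). Camera axes: x right, y down, z forward; pixel columns grow to the right and rows downward; lengths in m; the calibration is good to about 2 mm. A picture is of the moment at which its call begins: read the wrist's pose just before it. calibration takes no time and is no camera call; for the wrist camera it gives the pose at the moment of the call.
- env.hand_in(): hands the job in; it is judged then, once.
Trained networks look in the newest picture that a camera, given by its name, has taken for a name from the list of things; names that differ only in an ending like _2 or _b are one class to them, and where a whole thing is asked for, a point or a joint stands for the part that bears it (a point fixed in the world has none). Each returns a list of dicts, best first, with "confidence" (0 to 1); they miss things now and then, are a little off and sometimes report something else, mostly with a low value. They report only what shows in the picture. A call takes as long as a camera call.
- env.spot_in(camera, label): "rect" ([left, top, width, height] in pixels, round what is visible of it).
- env.place_of(camera, label): "point" ([column, row] in pixels: a listed point, or the origin of a listed thing).
The state is a dict: "t": time; "joints": joint angles; "dq": joint speeds; "joint_efforts": joint torques, N m; "tool_pos": TCP position; "ee_rot": TCP orientation; "contact_force": force on the tool from outside, world axes, zero at the start; "ft_torque": the same for the moment, N m; "width": finger opening in m; "gripper_force": force on a finger pad.
Only numpy, scipy, OpenCV 4.12 (cv2) and the standard library are available. Lean on these libraries where they do the work, as an engineer would, in place of code of your own. Each camera call takes 0.05 s, during which the arm holds its last target. There are 200 camera calls.

## Working session

There is one attempt and no reset: what is moved stays moved. The work goes in short steps, Python scripts to look and compute and a shell command to move; the robot and the scene stay as the last step left them, time stands still between calls to the robot, and variables do not carry over. Pictures are saved under pics/ and viewed, at most 10 in all, crops included, and the job is handed in when it is done.

```bash
mkdir -p pics; cat > h.py <<'E'
import numpy as np, cv2
from station import env
def shot(cam,name=None):
    c=env.calibration(cam); im,d=env.get_image(cam)
    if name: cv2.imwrite(f'pics/{name}.png',im[:,:,::-1])
    K=np.array(c['K']);T=np.linalg.inv(np.array(c['extrinsics']))
    v,u=np.mgrid[:384,:512]
    P=np.stack([(u-K[0,2])/K[0,0]*d,(v-K[1,2])/K[1,1]*d,d,np.ones_like(d)],-1)@T.T
    P=P[...,:3]; P[d==0]=np.nan
    return im,d,P
E
python3 - <<'E'
from h import *
for cam in ['top','scene']:
    im,d,P=shot(cam,cam+'0'); np.save(cam+'P.npy',P)
    for l in ['rail','tenon_end','jig','channel_start','bridge','stop_pad','glue_bottle','screwdriver','tape_measure']:
        r=env.place_of(cam,l)[:1]
        if r:
            u,v=np.round(r[0]['point']).astype(int); print(cam,l,r[0]['confidence'],u,v,P[min(v,383),min(u,511)].round(3))
print(env.sense())
E
```

```text
top rail 0.62 156 220 [0.499 0.274 0.045]
top tenon_end 0.88 140 186 [0.599 0.336 0.001]
top jig 0.61 291 212 [ 0.536 -0.104  0.009]
top channel_start 0.65 295 220 [ 0.513 -0.116  0.01 ]
top bridge 0.81 294 178 [ 0.636 -0.111  0.009]
top stop_pad 0.53 293 165 [ 0.666 -0.104  0.045]
top glue_bottle 0.75 177 155 [0.676 0.219 0.083]
top screwdriver 0.75 368 226 [nan nan nan]
top tape_measure 0.72 376 163 [ 0.678 -0.338  0.051]
scene rail 0.62 191 194 [0.465 0.251 0.024]
scene tenon_end 0.74 204 172 [0.586 0.312 0.036]
scene jig 0.89 289 230 [ 0.535 -0.121  0.011]
scene channel_start 0.64 284 234 [ 0.513 -0.118  0.007]
scene bridge 0.5 340 268 [ 0.5   -0.331 -0.001]
scene glue_bottle 0.74 243 176 [0.677 0.202 0.02 ]
scene screwdriver 0.85 339 268 [ 0.494 -0.331  0.003]
scene tape_measure 0.62 376 239 [ 0.667 -0.352  0.014]
{'t': 1.0, 'joints': array([ 1.05029227e+00,  1.04103886e-01,  9.73019319e-02,  1.56390377e+00,
       -1.73656910e-05,  1.35310429e+00]), 'dq': array([-0.00138799,  0.00150057, -0.00108145, -0.00127638,  0.00104913,
        0.00024583]), 'joint_efforts': array([-8.89588955e-04, -5.56764793e+01,  5.03782725e+01,  2.14944835e-04,
       -3.08461404e-04,  7.30917662e-06]), 'tool_pos': array([0.17892918, 0.57272883, 0.23132947]), 'ee_rot': array([1.50828207e-01, 9.88559988e-01, 3.91166553e-05, 2.44411683e-05]), 'contact_force': array([0.55688052, 0.56433608, 0.13752939]), 'ft_torque': array([0.02101541, 0.00075556, 0.00750405]), 'gripper_force': 0.0, 'width': 0.08527375740951576}
```

View pics/top0.png

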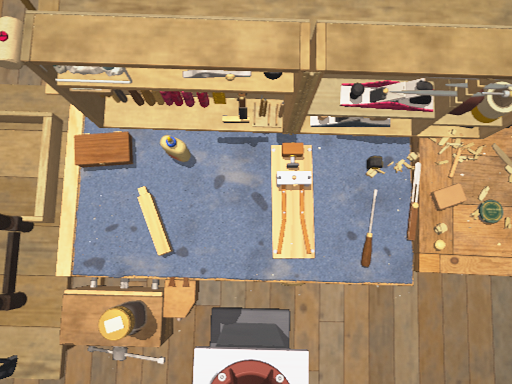

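```bash
python3 - <<'E'
from h import *
P=np.load('topP.npy')
def rect(m):
    q=P[m][:,:2].astype(np.float32); return len(q),q.mean(0),cv2.minAreaRect(q)
x,y,z=P[...,0],P[...,1],P[...,2]
near=(abs(x-.5)<.16)&(abs(y-.28)<.14)
print('body',rect(near&(z>.036)&(z<.055)&(x<.62)))
print('tenon',rect(near&(z>.022)&(z<.036)))
j=(x>.3)&(x<.8)&(abs(y+.11)<.09)
print('board',rect(j&(z>.005)&(z<.025)))
print('strips',rect(j&(z>.0145)&(z<.02)))
print('bridge',rect(j&(z>.06)&(z<.08)))
print('housing',rect(j&(z>.048)&(z<.057)&(x>.64)))
s=j&(z>.0145)&(z<.02)
for a in np.arange(.36,.76,.03):
    k=s&(abs(x-a)<.015)
    print(a.round(2),[ (y[k&c].mean().round(4),k[c].sum()) for c in (y>-.112,y<-.112)])
E
```

```text
body (819, array([0.48932537, 0.2826606 ], dtype=float32), ((0.4998369812965393, 0.28747498989105225), (0.19725863635540009, 0.03704021871089935), 22.836971282958984))
tenon (127, array([0.54123   , 0.29910842], dtype=float32), ((0.5450452566146851, 0.3145788311958313), (0.30337345600128174, 0.0554351732134819), 31.96622085571289))
board (4290, array([ 0.56987107, -0.10647427], dtype=float32), ((0.5744891166687012, -0.1093113049864769), (0.17850878834724426, 0.45095324516296387), 89.97544860839844))
strips (755, array([ 0.5902659 , -0.11098919], dtype=float32), ((0.607286810874939, -0.12581424415111542), (0.3931392729282379, 0.1756502389907837), 5.249192237854004))
bridge (456, array([ 0.6392665 , -0.10302564], dtype=float32), ((0.6910682320594788, -0.10268709063529968), (0.1621360331773758, 0.09251981973648071), 1.0499211549758911))
housing (289, array([ 0.71938866, -0.09606993], dtype=float32), ((0.7264901399612427, -0.08434268832206726), (0.15955567359924316, 0.08600948005914688), 9.93552303314209))
0.36 [(np.float64(nan), np.int64(0)), (np.float64(nan), np.int64(0))]
0.39 [(np.fl
[... 379 characters left out ...]
 [(np.float64(-0.0807), np.int64(48)), (np.float64(-0.1337), np.int64(39))]
0.57 [(np.float64(-0.0809), np.int64(42)), (np.float64(-0.1309), np.int64(42))]
0.6 [(np.float64(-0.0741), np.int64(33)), (np.float64(-0.1298), np.int64(34))]
0.63 [(np.float64(-0.0866), np.int64(4)), (np.float64(-0.1306), np.int64(2))]
0.66 [(np.float64(-0.0922), np.int64(8)), (np.float64(-0.1283), np.int64(2))]
0.69 [(np.float64(-0.0671), np.int64(7)), (np.float64(-0.1308), np.int64(7))]
0.72 [(np.float64(-0.059), np.int64(2)), (np.float64(nan), np.int64(0))]
0.75 [(np.float64(-0.0961), np.int64(1)), (np.float64(nan), np.int64(0))]<stdin>:17: RuntimeWarning: Mean of empty slice.
  ret = ret.dtype.type(ret / rcount)
```

The picture shows the rail at about (142,187) to (168,252) with its tenon at the far end, and the jig from (272,258) to (313,145). The bridge is at (294,179). The bottle at (175,149) is clear of the path. I'm moving above the rail next.

```bash
python3 -m inch '[{"grip":1,"dx":0.035,"dy":-0.035,"dz":0,"twist":0.14},{"grip":1,"dx":0.07,"dy":-0.07,"dz":0,"twist":0.28},{"grip":1,"dx":0.105,"dy":-0.105,"dz":0,"twist":0.42},{"grip":1,"dx":0.14,"dy":-0.14,"dz":0,"twist":0.56},{"grip":1,"dx":0.175,"dy":-0.175,"dz":0,"twist":0.7}]'
python3 -m inch '[{"grip":1,"dx":0.035,"dy":-0.035,"dz":0,"twist":0},{"grip":1,"dx":0.07,"dy":-0.07,"dz":0,"twist":0},{"grip":1,"dx":0.10,"dy":-0.10,"dz":0,"twist":0},{"grip":1,"dx":0.12,"dy":-0.12,"dz":0,"twist":0},{"grip":1,"dx":0.12,"dy":-0.12,"dz":0,"twist":0}]'
cat > rail.py <<'E'
from h import *
import sys
s=env.sense(); im,d,P=shot('wrist',sys.argv[1]); x,y,z=P[...,0],P[...,1],P[...,2]
zl=float(sys.argv[2]); 
m=((z>zl-.007)&(z<zl+.007)&(np.hypot(x-s['tool_pos'][0],y-s['tool_pos'][1])<.25)).astype(np.uint8)
n,lab,st,_=cv2.connectedComponentsWithStats(m)
k=1+st[1:,4].argmax(); q=P[lab==k]
r=cv2.minAreaRect(q[:,:2].astype(np.float32)); print(len(q),q.mean(0),r, cv2.boxPoints(r), st[k])
from scipy.spatial.transform import Rotation as R
print(s['t'],s['tool_pos'],'toolyaw y',np.degrees(np.arctan2(*R.from_quat(s['ee_rot']).as_matrix()[[1,0],1])))
for l in ['rail','tenon_end']:
    for r in env.place_of('wrist',l)[:1]: u,v=np.round(r['point']).astype(int); print(l,r, P[np.clip(v,0,383),np.clip(u,0,511)])
E
python3 rail.py w1 .042
```

```text
t: 1.5
tool_pos: [0.344, 0.4077, 0.2315]
ee_rot: [-0.189, 0.982, 0.0, 0.0]
contact_force: [0.7, 0.9, 0.1]
width: 0.0854
gripper_force: 0.0
t: 2.0
tool_pos: [0.4652, 0.2864, 0.231]
ee_rot: [-0.184, 0.983, -0.0, 0.0]
contact_force: [-0.3, -0.5, -0.9]
width: 0.0854
gripper_force: 0.0
4670 [0.48401187 0.2781957  0.04142073] ((0.48963481187820435, 0.2804635167121887), (0.17478914558887482, 0.036047857254743576), 22.694843292236328) [[0.4020529  0.26337308]
 [0.415961   0.2301163 ]
 [0.57721674 0.29755396]
 [0.5633086  0.33081073]] [ 221  111   38  149 4670]
2.0 [0.46520543 0.28644699 0.23104835] toolyaw y 111.20072724279832
rail {'point': [244.4, 195.5], 'confidence': 0.73} [0.49500797 0.28649734 0.04140256]
tenon_end {'point': [245.2, 270.7], 'confidence': 0.66} [0.58977081 0.32336248 0.03193683]
```

View pics/w1.png

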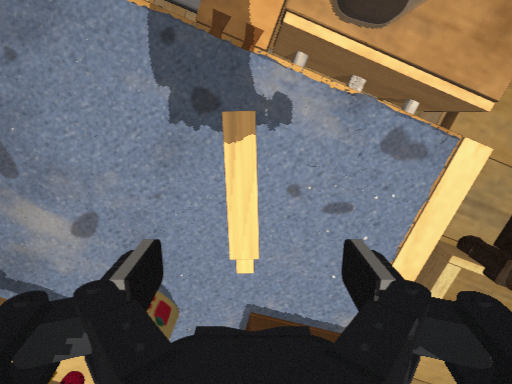

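The wrist picture shows the whole rail between the fingers, body at (222–258, 111–260), tenon tip at (245,272). The box fit of 175x36 mm is good, so I'm descending.

```bash
python3 -m inch '[{"grip":1,"dx":0.013,"dy":-0.011,"dz":-0.03,"twist":0.026},{"grip":1,"dx":0.013,"dy":-0.011,"dz":-0.075,"twist":0.026},{"grip":1,"dx":0.013,"dy":-0.011,"dz":-0.12,"twist":0.026},{"grip":1,"dx":0.013,"dy":-0.011,"dz":-0.16,"twist":0.026},{"grip":1,"dx":0.013,"dy":-0.011,"dz":-0.18,"twist":0.026}]'
python3 -m inch '[{"grip":1,"dx":0,"dy":0,"dz":-0.02,"twist":0},{"grip":1,"dx":0,"dy":0,"dz":-0.036,"twist":0},{"grip":1,"dx":0,"dy":0,"dz":-0.036,"twist":0},{"grip":-1,"dx":0,"dy":0,"dz":-0.036,"twist":0},{"grip":-1,"dx":0,"dy":0,"dz":-0.036,"twist":0}]'
python3 -m inch '[{"grip":-1,"dx":0,"dy":0,"dz":0,"twist":0},{"grip":-1,"dx":0,"dy":0,"dz":0,"twist":0},{"grip":-1,"dx":0,"dy":0,"dz":0,"twist":0},{"grip":-1,"dx":0,"dy":0,"dz":0,"twist":0},{"grip":-1,"dx":0,"dy":0,"dz":0,"twist":0}]'
```

```text
t: 2.65
tool_pos: [0.4729, 0.2786, 0.0475]
ee_rot: [-0.2, 0.98, -0.0, -0.002]
contact_force: [-0.6, -0.1, -0.1]
width: 0.0855
gripper_force: 0.0
t: 3.15
tool_pos: [0.4765, 0.2788, 0.0167]
ee_rot: [-0.199, 0.98, 0.0, 0.001]
contact_force: [0.8, 0.5, -0.1]
width: 0.0594
gripper_force: 0.0
t: 3.65
tool_pos: [0.4769, 0.2784, 0.0167]
ee_rot: [-0.199, 0.98, 0.0, 0.001]
contact_force: [-0.8, -0.2, 7.0]
width: 0.035
gripper_force: 61.8
```

```bash
python3 -m inch '[{"grip":-1,"dx":0,"dy":0,"dz":0.02,"twist":0},{"grip":-1,"dx":0,"dy":0,"dz":0.06,"twist":0},{"grip":-1,"dx":0,"dy":0,"dz":0.10,"twist":0},{"grip":-1,"dx":0,"dy":-0.03,"dz":0.14,"twist":-0.05},{"grip":-1,"dx":-0.01,"dy":-0.07,"dz":0.15,"twist":-0.12}]'
python3 -m inch '[{"grip":-1,"dx":-0.01,"dy":-0.045,"dz":0,"twist":-0.06},{"grip":-1,"dx":-0.02,"dy":-0.09,"dz":0,"twist":-0.12},{"grip":-1,"dx":-0.03,"dy":-0.135,"dz":0,"twist":-0.18},{"grip":-1,"dx":-0.04,"dy":-0.18,"dz":0,"twist":-0.24},{"grip":-1,"dx":-0.05,"dy":-0.225,"dz":0,"twist":-0.25}]'
python3 -m inch '[{"grip":-1,"dx":-0.005,"dy":-0.045,"dz":0,"twist":0},{"grip":-1,"dx":-0.01,"dy":-0.075,"dz":0,"twist":0},{"grip":-1,"dx":-0.01,"dy":-0.09,"dz":0,"twist":0},{"grip":-1,"dx":-0.01,"dy":-0.09,"dz":0,"twist":0},{"grip":-1,"dx":-0.01,"dy":-0.09,"dz":0,"twist":0}]'
python3 rail.py w2 .190; python3 - <<'E'
from h import *
im,d,P=shot('wrist'); np.save('w2P.npy',P); shot('scene','s2')
E
```

```text
t: 4.15
tool_pos: [0.4683, 0.2084, 0.1704]
ee_rot: [-0.14, 0.99, 0.0, 0.004]
contact_force: [1.5, -0.7, -1.7]
width: 0.0349
gripper_force: 61.0
t: 4.65
tool_pos: [0.4153, -0.0185, 0.1655]
ee_rot: [-0.014, 1.0, -0.0, 0.0]
contact_force: [1.3, -0.3, -2.3]
width: 0.0348
gripper_force: 60.9
t: 5.15
tool_pos: [0.4059, -0.1068, 0.1653]
ee_rot: [-0.015, 1.0, 0.0, -0.0]
contact_force: [-0.4, 0.4, -2.5]
width: 0.0347
gripper_force: 60.9
21298 [ 0.378782   -0.10894494  0.19022847] ((0.383949875831604, -0.11184948682785034), (0.10721138119697571, 0.061103206127882004), 12.706596374511719) [[ 0.32493693 -0.09383714]
 [ 0.33837712 -0.15344387]
 [ 0.44296283 -0.12986183]
 [ 0.42952263 -0.0702551 ]] [  177    92   151   239 21298]
5.15 [ 0.40585595 -0.10676047  0.16531152] toolyaw y 91.67540122856603
```

View pics/w2.png

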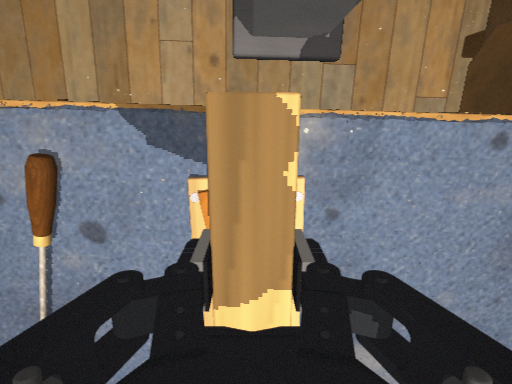

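The wrist picture shows the rail gripped straight at columns 207–299. It hides most of the jig; the board's near end is visible at row 177, columns 189–305. I'll fit the jig from both clouds.

```bash
cat > jig.py <<'E'
from h import *
def fit(P,tag):
    x,y,z=P[...,0],P[...,1],P[...,2]
    m=((z>.0055)&(z<.022)&(x>.36)&(x<.76)&(abs(y+.107)<.085)).astype(np.uint8)
    n,lab,st,_=cv2.connectedComponentsWithStats(m,connectivity=4); k=1+st[1:,4].argmax(); q=P[lab==k]
    print(tag,len(q),'x range',np.percentile(q[:,0],[.1,.5,1,99,99.5,99.9]).round(4))
    rows=[]
    for a in np.arange(.41,.73,.01):
        b=q[abs(q[:,0]-a)<.005]
        if len(b)>15:
            lo,hi=b[:,1].min(),b[:,1].max()
            if .112<hi-lo<.128: rows.append((a,(lo+hi)/2,hi-lo))
    rows=np.array(rows)
    if len(rows)>3: print('mid line',np.polyfit(rows[:,0]-.533,rows[:,1],1),'w',rows[:,2].mean(),len(rows))
    s=q[(q[:,2]>.014)]
    c=[]
    for a in np.arange(.42,.63,.01):
        b=s[abs(s[:,0]-a)<.005]; l=b[b[:,1]>-.107][:,1]; r=b[b[:,1]<-.107][:,1]
        if len(l)>4 and len(r)>4: c.append((a,(np.median(l)+np.median(r))/2,np.median(l)-np.median(r)))
    c=np.array(c)
    if len(c)>3: print('strips',np.polyfit(c[:,0]-.533,c[:,1],1)); print(c.round(4))
fit(np.load('topP.npy'),'top'); fit(np.load('w2P.npy'),'wrist')
P=np.load('w2P.npy'); x,y,z=P[...,0],P[...,1],P[...,2]
w=(z>.15)&(z<.22)
for v in (100,150,200,240,280):
    u=np.where(w[v]&(np.arange(512)>170)&(np.arange(512)<330))[0]; print(v,u.min(),u.max(),P[v,u[0]+1],P[v,u[-1]-1])
P=np.load('topP.npy'); x,y,z=P[...,0],P[...,1],P[...,2]
b=(z>.058)&(z<.075)&(x>.58)&(x<.68)&(abs(y+.107)<.07); q=P[b]; print('bridge',q.mean(0),q.min(0),q.max(0))
E
python3 jig.py
```

```text
top 3743 x range [0.4064 0.4077 0.4092 0.7284 0.7319 0.7351]
mid line [ 0.03880468 -0.10693393] w 0.1177937390399841 32
strips [ 0.04433811 -0.10641978]
[[ 0.42   -0.1097  0.082 ]
 [ 0.43   -0.1109  0.0797]
 [ 0.44   -0.1095  0.0768]
 [ 0.45   -0.1093  0.077 ]
 [ 0.46   -0.1104  0.0685]
 [ 0.47   -0.1094  0.0669]
 [ 0.48   -0.1111  0.0651]
 [ 0.49   -0.1085  0.06  ]
 [ 0.5    -0.1081  0.0571]
 [ 0.51   -0.1079  0.0544]
 [ 0.52   -0.1078  0.0516]
 [ 0.53   -0.1076  0.0492]
 [ 0.54   -0.106   0.0516]
 [ 0.55   -0.1051  0.0558]
 [ 0.56   -0.1042  0.0492]
 [ 0.57   -0.1069  0.0492]
 [ 0.58   -0.1038  0.0488]
 [ 0.59   -0.1036  0.0548]
 [ 0.6    -0.1028  0.0534]
 [ 0.61   -0.1018  0.0576]]
wrist 1171 x range [0.4064 0.4066 0.4067 0.4724 0.4732 0.4741]
100 205 299 [ 0.33564812 -0.12662399  0.19005167] [ 0.33462073 -0.09229276  0.18966352]
150 207 297 [ 0.3541867  -0.12598627  0.19052027] [ 0.35324098 -0.09180733  0.18998677]
200 209 295 [ 0.37439386 -0.12534868  0.19063905] [ 0.3736752  -0.09117405  0.18965093]
240 189 314 [ 0.40020279 -0.13753162  0.17337383] [ 0.39834553 -0.07818568  0.17355467]
280 171 329 [ 0.39435862 -0.13452661  0.21802732] [ 0.39301429 -0.08218648  0.21766044]
bridge [ 0.62809186 -0.10352901  0.06594944] [ 0.60917028 -0.15035549  0.05870268] [ 0.64661551 -0.05761685  0.07459886]
```

View pics/s2.png

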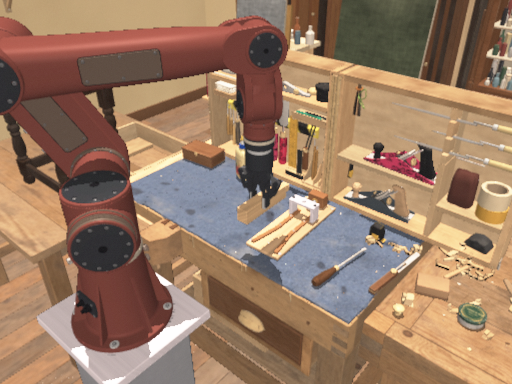

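The scene view shows the rail held over the jig mouth, level, with nothing else nearby. The jig origin comes to about (0.536, -0.1067) with yaw 0.04. I'm aligning and descending.

```bash
python3 -m inch '[{"grip":-1,"dx":0.005,"dy":-0.0045,"dz":0,"twist":0.01},{"grip":-1,"dx":0.005,"dy":-0.0045,"dz":-0.03,"twist":0.01},{"grip":-1,"dx":0.005,"dy":-0.0045,"dz":-0.06,"twist":0.01},{"grip":-1,"dx":0.005,"dy":-0.0045,"dz":-0.09,"twist":0.01},{"grip":-1,"dx":0.005,"dy":-0.0045,"dz":-0.11,"twist":0.01}]'
python3 -m inch '[{"grip":-1,"dx":0,"dy":0,"dz":-0.01,"twist":0},{"grip":-1,"dx":0,"dy":0,"dz":-0.018,"twist":0},{"grip":-1,"dx":0,"dy":0,"dz":-0.022,"twist":0},{"grip":-1,"dx":0,"dy":0,"dz":-0.022,"twist":0},{"grip":-1,"dx":0,"dy":0,"dz":-0.022,"twist":0}]'
```

```text
t: 5.9
tool_pos: [0.4105, -0.1109, 0.0532]
ee_rot: [-0.021, 1.0, 0.001, -0.001]
contact_force: [0.0, -0.0, -2.4]
width: 0.0351
gripper_force: 61.0
t: 6.4
tool_pos: [0.4116, -0.1118, 0.0342]
ee_rot: [-0.02, 1.0, -0.0, 0.001]
contact_force: [-0.1, 0.0, -2.0]
width: 0.0349
gripper_force: 61.0
```

```bash
python3 -m inch '[{"grip":-1,"dx":0,"dy":0,"dz":-0.002,"twist":0},{"grip":-1,"dx":0,"dy":0,"dz":-0.004,"twist":0},{"grip":-1,"dx":0,"dy":0,"dz":-0.006,"twist":0},{"grip":-1,"dx":0,"dy":0,"dz":-0.006,"twist":0},{"grip":-1,"dx":0,"dy":0,"dz":-0.006,"twist":0}]'
python3 -m inch '[{"grip":-1,"dx":0,"dy":0,"dz":-0.001,"twist":0},{"grip":-1,"dx":0,"dy":0,"dz":-0.001,"twist":0},{"grip":-1,"dx":0,"dy":0,"dz":-0.001,"twist":0},{"grip":-1,"dx":0,"dy":0,"dz":-0.001,"twist":0},{"grip":-1,"dx":0,"dy":0,"dz":-0.001,"twist":0}]'
python3 - <<'E'
from h import *
im,d,P=shot('wrist','w3'); x,y,z=P[...,0],P[...,1],P[...,2]; w=(z>.035)&(z<.07)
c=[]
for v in range(100,226,5):
    k=np.where(w[v]&(np.arange(512)>190)&(np.arange(512)<315))[0]; a,b=P[v,k[0]+1],P[v,k[-1]-1]; c.append(((a[0]+b[0])/2,(a[1]+b[1])/2,a[1]-b[1],z[v,k].mean()))
c=np.array(c); print(c[::4].round(4)); print(np.polyfit(c[:,0]-.37,c[:,1],1)); print(env.sense()['tool_pos'],env.sense()['ft_torque'])
k=w[95:226,230:280]; Q=P[95:226,230:280][k]; print('tilt',np.linalg.lstsq(np.c_[Q[:,:2]-Q[:,:2].mean(0),np.ones(len(Q))],Q[:,2],rcond=None)[0])
E
```

```text
t: 6.9
tool_pos: [0.411, -0.1115, 0.0273]
ee_rot: [-0.02, 1.0, 0.0, -0.0]
contact_force: [-0.7, -0.4, -2.0]
width: 0.0349
gripper_force: 61.0
t: 7.4
tool_pos: [0.4111, -0.1116, 0.0266]
ee_rot: [-0.02, 1.0, -0.0, 0.0]
contact_force: [-0.6, 1.0, 4.6]
width: 0.0348
gripper_force: 61.5
[[ 0.3402 -0.1156 -0.0343  0.0515]
 [ 0.3475 -0.1154 -0.0342  0.0514]
 [ 0.355  -0.115  -0.0347  0.0514]
 [ 0.3627 -0.1147 -0.0346  0.0515]
 [ 0.3708 -0.1144 -0.0344  0.0514]
 [ 0.3789 -0.114  -0.034   0.0514]
 [ 0.3879 -0.1139 -0.0345  0.0515]]
[ 0.03547339 -0.11451082]
[ 0.41113474 -0.1115569   0.02657675] [ 0.23537366  0.35353943 -0.01396438]
tilt [-1.04989376e-05  3.30820196e-04  5.14450652e-02]
```

```bash
python3 -m inch '[{"grip":-1,"dx":0.008,"dy":0.001,"dz":0.0005,"twist":0.003},{"grip":-1,"dx":0.016,"dy":0.0015,"dz":0.0005,"twist":0.003},{"grip":-1,"dx":0.024,"dy":0.002,"dz":0.0005,"twist":0.003},{"grip":-1,"dx":0.032,"dy":0.0025,"dz":0.0005,"twist":0.003},{"grip":-1,"dx":0.04,"dy":0.0025,"dz":0.0005,"twist":0.003}]'
python3 -c "
from station import env;s=env.sense();print(s['contact_force'],s['ft_torque'],s['tool_pos'])"
```

```text
t: 7.95
tool_pos: [0.4516, -0.1092, 0.0267]
ee_rot: [-0.021, 1.0, -0.0, -0.0]
contact_force: [-3.0, -2.7, -0.2]
width: 0.0348
gripper_force: 61.3
[-3.03177328 -2.71325513 -0.19456823] [-0.60615547  0.4007334  -0.19784607] [ 0.4516332  -0.10918299  0.02670218]
```

```bash
python3 -m inch '[{"grip":-1,"dx":0.008,"dy":-0.0003,"dz":0,"twist":0},{"grip":-1,"dx":0.016,"dy":0,"dz":0,"twist":0},{"grip":-1,"dx":0.024,"dy":0.0003,"dz":0,"twist":0},{"grip":-1,"dx":0.032,"dy":0.0006,"dz":0,"twist":0},{"grip":-1,"dx":0.04,"dy":0.001,"dz":0,"twist":0}]'
python3 -c "
from station import env;s=env.sense();print(s['contact_force'],s['ft_torque'],s['tool_pos'])"
```

```text
t: 8.45
tool_pos: [0.4917, -0.1078, 0.0267]
ee_rot: [-0.022, 1.0, 0.0, 0.0]
contact_force: [-1.0, -0.5, -1.4]
width: 0.035
gripper_force: 61.2
[-1.00723033 -0.46981221 -1.35880333] [-0.07721715  0.14892894 -0.00626141] [ 0.49171506 -0.10777995  0.02673703]
```

```bash
python3 -m inch '[{"grip":-1,"dx":0.006,"dy":0.0002,"dz":0,"twist":0},{"grip":-1,"dx":0.012,"dy":0.0004,"dz":0,"twist":0},{"grip":-1,"dx":0.018,"dy":0.0007,"dz":0,"twist":0},{"grip":-1,"dx":0.024,"dy":0.001,"dz":0,"twist":0},{"grip":-1,"dx":0.03,"dy":0.0012,"dz":0,"twist":0}]'
python3 - <<'E'
from h import *
s=env.sense();print(s['contact_force'],s['ft_torque'],s['tool_pos'])
shot('top','t4')
im=cv2.imread('pics/t4.png')[130:270,230:350]; cv2.imwrite('pics/t4c.png',cv2.resize(im,None,fx=4,fy=4,interpolation=cv2.INTER_CUBIC))
E
```

```text
t: 8.95
tool_pos: [0.5215, -0.1067, 0.0268]
ee_rot: [-0.022, 1.0, 0.0, -0.0]
contact_force: [-0.7, 0.1, -1.4]
width: 0.0349
gripper_force: 61.1
[-0.71137073  0.06011589 -1.40802729] [-0.04026294  0.0537937  -0.01243053] [ 0.52145445 -0.10671187  0.02679797]
```

View pics/t4c.png

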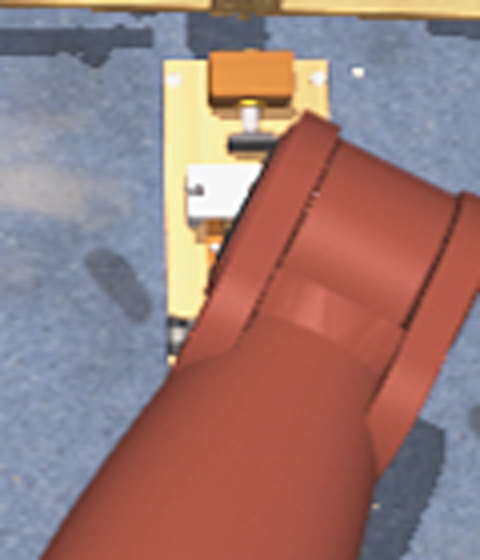

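The crop shows the arm over the jig, with the pad (250,143) still at its rest place and the bridge undisturbed. Next I approach the stop.

```bash
python3 -m inch '[{"grip":-1,"dx":0.004,"dy":0.0001,"dz":0,"twist":0},{"grip":-1,"dx":0.008,"dy":0.0003,"dz":0,"twist":0},{"grip":-1,"dx":0.012,"dy":0.0005,"dz":0,"twist":0},{"grip":-1,"dx":0.016,"dy":0.0006,"dz":0,"twist":0},{"grip":-1,"dx":0.016,"dy":0.0006,"dz":0,"twist":0}]'
python3 -m inch '[{"grip":-1,"dx":0.001,"dy":0,"dz":0,"twist":0},{"grip":-1,"dx":0.002,"dy":0.0001,"dz":0,"twist":0},{"grip":-1,"dx":0.004,"dy":0.0002,"dz":0,"twist":0},{"grip":-1,"dx":0.006,"dy":0.0002,"dz":0,"twist":0},{"grip":-1,"dx":0.006,"dy":0.0002,"dz":0,"twist":0}]'
```

```text
t: 9.5
tool_pos: [0.5375, -0.1062, 0.0268]
ee_rot: [-0.022, 1.0, 0.0, 0.0]
contact_force: [-0.5, 0.6, -1.7]
width: 0.035
gripper_force: 61.1
t: 10.0
tool_pos: [0.5417, -0.1059, 0.0267]
ee_rot: [-0.021, 1.0, 0.0, -0.002]
contact_force: [-8.2, -0.4, 3.3]
width: 0.0347
gripper_force: 61.8
```

```bash
python3 -m inch '[{"grip":-1,"dx":0.001,"dy":0,"dz":0,"twist":0},{"grip":-1,"dx":0.002,"dy":0.0001,"dz":0,"twist":0},{"grip":-1,"dx":0.003,"dy":0.0001,"dz":0,"twist":0},{"grip":-1,"dx":0.003,"dy":0.0001,"dz":0,"twist":0},{"grip":-1,"dx":0.003,"dy":0.0001,"dz":0,"twist":0}]'
python3 - <<'E'
from h import *
for i in range(3):
    im,d,P=shot(['top','scene','scene'][i],f'p{i}'); s=env.sense();print(s['contact_force'],s['ft_torque'],s['tool_pos'])
E
```

```text
t: 10.5
tool_pos: [0.544, -0.1058, 0.0266]
ee_rot: [-0.021, 1.0, 0.0, -0.002]
contact_force: [-11.6, -0.1, 5.9]
width: 0.0349
gripper_force: 62.0
[-11.91904271  -0.99781036   5.9326406 ] [-0.08822351  2.07640438  0.01116204] [ 0.54401051 -0.10578905  0.02665172]
[-13.35902389  -1.1924522    6.06970416] [-0.14559039  2.06613777  0.0201865 ] [ 0.5440028  -0.10579398  0.02664522]
[-12.60592348  -0.29206413   5.95389766] [-0.18018144  2.08347344  0.00768635] [ 0.54403843 -0.10578876  0.02665955]
```

```bash
python3 - <<'E'
from h import *
a=cv2.imread('pics/top0.png'); t=cv2.imread('pics/t4.png');b=cv2.imread('pics/p0.png')
c=[cv2.resize(i[140:185,270:318],None,fx=5.5,fy=8,interpolation=cv2.INTER_CUBIC) for i in (a,t,b)]
cv2.imwrite('pics/cmp.png',np.hstack(c))
P=np.load('topP.npy')
for n,i in (('t0',a),('t4',t),('p0',b)):
    g=i[:,:,:].mean(2); 
    print(n,[g[155:176,u].astype(int).tolist() for u in (289,290)])
print(P[155:176,290].round(3)[::3])
for i in ('pics/scene0.png','pics/s2.png','pics/p2.png'): pass
x=[cv2.resize(cv2.imread(i)[180:235,280:345],None,fx=4,fy=4,interpolation=cv2.INTER_CUBIC) for i in ('pics/scene0.png','pics/s2.png','pics/p2.png')]
x=np.hstack(x); y=np.hstack(c); y=cv2.resize(y,(x.shape[1],360)); cv2.imwrite('pics/cmp.png',np.vstack([x,y]))
E
```

```text
t0 [[68, 85, 113, 132, 131, 205, 211, 214, 157, 134, 85, 49, 66, 133, 133, 203, 246, 247, 246, 246, 246], [132, 108, 164, 178, 174, 204, 210, 198, 143, 138, 88, 50, 65, 133, 134, 203, 246, 247, 246, 246, 246]]
t4 [[71, 90, 122, 140, 139, 212, 216, 220, 167, 144, 92, 54, 70, 141, 143, 210, 249, 248, 247, 247, 247], [141, 115, 175, 190, 186, 214, 218, 207, 154, 147, 92, 53, 69, 142, 143, 210, 249, 248, 247, 247, 248]]
p0 [[73, 89, 121, 142, 142, 216, 184, 140, 94, 171, 231, 233, 225, 212, 150, 75, 51, 72, 90, 91, 97], [141, 114, 176, 192, 188, 220, 180, 143, 94, 189, 219, 206, 167, 102, 74, 79, 90, 93, 101, 100, 107]]
[[ 0.696 -0.095  0.04 ]
 [ 0.689 -0.096  0.033]
 [ 0.681 -0.096  0.032]
 [ 0.668 -0.095  0.051]
 [ 0.666 -0.098  0.017]
 [ 0.658 -0.099  0.012]
 [ 0.639 -0.094  0.066]]
```

View pics/cmp.png

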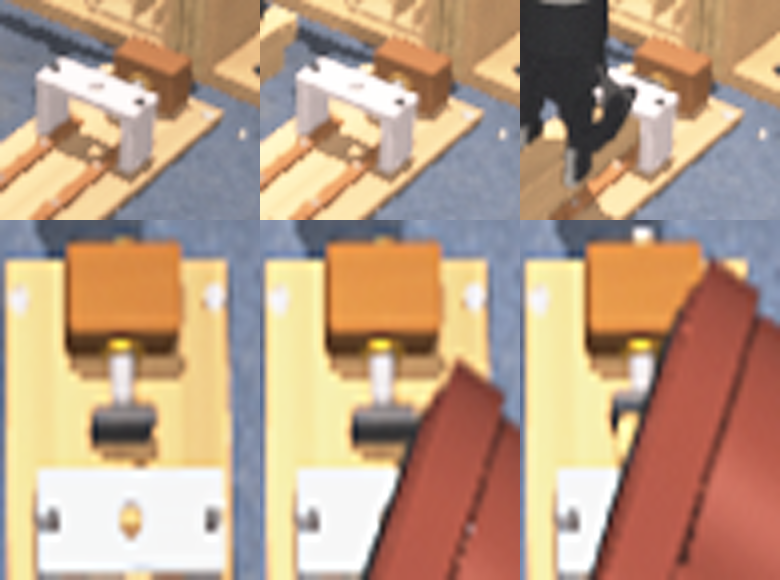

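The comparison shows the tenon reaching the pad at about (630,430) in the lower right panel. The pad has moved in 2 rows (about 6 mm) from the rest position in the left panels. I'll push in about 3.5 mm more.

```bash
python3 -m inch '[{"grip":-1,"dx":0.001,"dy":0,"dz":0,"twist":0},{"grip":-1,"dx":0.002,"dy":0.0001,"dz":0,"twist":0},{"grip":-1,"dx":0.0035,"dy":0.0001,"dz":0,"twist":0},{"grip":-1,"dx":0.0035,"dy":0.0001,"dz":0,"twist":0},{"grip":-1,"dx":0.0035,"dy":0.0001,"dz":0,"twist":0}]'
python3 - <<'E'
from h import *
shot('top','q0'); s=env.sense();print(s['contact_force'],s['ft_torque'],s['tool_pos'])
I=[cv2.imread(f'pics/{n}.png').mean(2) for n in ('top0','p0','q0')]
from scipy.interpolate import CubicSpline
r=np.arange(158,168)
for u in (286,287,288,289,290): print(u,[i[156:168,u].astype(int).tolist() for i in I])
im,d,P=shot('wrist'); x,y,z=P[...,0],P[...,1],P[...,2]; w=(z>.045)&(z<.06)
k=w[95:226,230:280]; Q=P[95:226,230:280][k]; print(len(Q),'tilt',np.linalg.lstsq(np.c_[Q[:,:2]-Q[:,:2].mean(0),np.ones(len(Q))],Q[:,2],rcond=None)[0])
c=[]
for v in range(100,226,5):
    k=np.where(w[v]&(np.arange(512)>190)&(np.arange(512)<315))[0]
    if len(k)>40: c.append((P[v,k[1:-1],0].mean(),(P[v,k[1],1]+P[v,k[-2],1])/2))
c=np.array(c); print(np.polyfit(c[:,0]-.5,c[:,1],1),'rear x',c[:,0].min(), np.nanmin(x[w&(abs(y+.108)<.012)]))
E
```

```text
t: 11.15
tool_pos: [0.5471, -0.1057, 0.0267]
ee_rot: [-0.021, 1.0, 0.0, -0.003]
contact_force: [-15.7, -0.5, 8.2]
width: 0.0352
gripper_force: 62.3
[-14.84094388  -0.93737845   8.16318995] [-0.10810494  2.58532083  0.04648705] [ 0.54706492 -0.10565451  0.02665004]
286 [[56, 116, 141, 138, 210, 214, 213, 205, 186, 180, 149, 175], [60, 124, 151, 149, 218, 213, 196, 189, 160, 182, 198, 217], [60, 124, 151, 149, 208, 198, 189, 159, 183, 199, 219, 219]]
287 [[55, 117, 141, 139, 211, 214, 215, 178, 121, 66, 39, 57], [58, 125, 153, 150, 220, 196, 130, 79, 41, 33, 119, 197], [61, 126, 153, 152, 185, 133, 76, 38, 33, 115, 184, 202]]
288 [[65, 114, 138, 136, 208, 213, 215, 157, 132, 87, 49, 64], [71, 123, 148, 147, 219, 183, 140, 97, 110, 200, 210, 213], [72, 123, 149, 151, 169, 146, 92, 113, 203, 213, 211, 201]]
289 [[85, 113, 132, 131, 205, 211, 214, 157, 134, 85, 49, 66], [89, 121, 142, 142, 216, 184, 140, 94, 171, 231, 233, 225], [90, 122, 143, 145, 167, 145, 91, 178, 232, 230, 213, 178]]
290 [[108, 164, 178, 174, 204, 210, 198, 143, 138, 88, 50, 65], [114, 176, 192, 188, 220, 180, 143, 94, 189, 219, 206, 167], [116, 177, 193, 193, 176, 147, 93, 167, 200, 169, 99, 71]]
6535 tilt [ 0.00097248 -0.00079629  0.05145301]
[ 0.03589555 -0.10897381] rear x 0.4762648184518527 0.4723606046026756
```

```bash
python3 -m inch '[{"grip":-1,"dx":0.001,"dy":0,"dz":0,"twist":0},{"grip":-1,"dx":0.002,"dy":0.0001,"dz":0,"twist":0},{"grip":-1,"dx":0.002,"dy":0.0001,"dz":0,"twist":0},{"grip":-1,"dx":0.002,"dy":0.0001,"dz":0,"twist":0},{"grip":-1,"dx":0.002,"dy":0.0001,"dz":0,"twist":0}]'
python3 -m inch '[{"grip":-1,"dx":0,"dy":0,"dz":0,"twist":0},{"grip":-1,"dx":0,"dy":0,"dz":0,"twist":0},{"grip":-1,"dx":0,"dy":0,"dz":0,"twist":0},{"grip":-1,"dx":0,"dy":0,"dz":0,"twist":0},{"grip":-1,"dx":0,"dy":0,"dz":0,"twist":0}]'
python3 - <<'E'
from h import *
shot('top','r0'); s=env.sense();print(s['contact_force'],s['tool_pos'])
I=[cv2.imread(f'pics/{n}.png').mean(2) for n in ('t4','q0','r0')]
for u in (287,289): print(u,[i[156:168,u].astype(int).tolist() for i in I])
E
```

```text
t: 11.75
tool_pos: [0.5487, -0.1056, 0.0266]
ee_rot: [-0.021, 1.0, 0.0, -0.003]
contact_force: [-17.3, -1.3, 9.6]
width: 0.0352
gripper_force: 62.5
t: 12.25
tool_pos: [0.5487, -0.1056, 0.0266]
ee_rot: [-0.021, 1.0, 0.0, -0.003]
contact_force: [-17.5, -0.8, 9.9]
width: 0.0352
gripper_force: 62.5
[-18.06915543  -1.15489482   9.54267441] [ 0.5486708  -0.10558685  0.02664318]
287 [[59, 124, 152, 149, 217, 220, 221, 188, 128, 72, 42, 62], [61, 126, 153, 152, 185, 133, 76, 38, 33, 115, 184, 202], [59, 125, 153, 142, 172, 132, 57, 34, 89, 183, 203, 206]]
289 [[90, 122, 140, 139, 212, 216, 220, 167, 144, 92, 54, 70], [90, 122, 143, 145, 167, 145, 91, 178, 232, 230, 213, 178], [92, 123, 145, 126, 134, 140, 74, 231, 230, 217, 179, 108]]
```

```bash
python3 -m inch '[{"grip":-1,"dx":0,"dy":0,"dz":0.0003,"twist":0},{"grip":-1,"dx":0,"dy":0,"dz":0.0005,"twist":0},{"grip":-1,"dx":-0.0005,"dy":0,"dz":0.0005,"twist":0},{"grip":-1,"dx":-0.001,"dy":0,"dz":0.0005,"twist":0},{"grip":-1,"dx":-0.001,"dy":0,"dz":0.0005,"twist":0}]'
python3 -m inch '[{"grip":-1,"dx":0,"dy":0,"dz":0,"twist":0},{"grip":-1,"dx":0,"dy":0,"dz":0,"twist":0},{"grip":-1,"dx":0,"dy":0,"dz":0,"twist":0},{"grip":-1,"dx":0,"dy":0,"dz":0,"twist":0},{"grip":-1,"dx":0,"dy":0,"dz":0,"twist":0}]'
python3 - <<'E'
from h import *
shot('top','r1'); s=env.sense();print(s['contact_force'],s['tool_pos'])
I=[cv2.imread(f'pics/{n}.png').mean(2) for n in ('q0','r0','r1')]
for u in (287,289): print(u,[i[156:168,u].astype(int).tolist() for i in I])
E
```

```text
t: 12.8
tool_pos: [0.5487, -0.1056, 0.0268]
ee_rot: [-0.021, 1.0, 0.0, -0.002]
contact_force: [-9.3, -0.8, 2.0]
width: 0.0351
gripper_force: 61.5
t: 13.3
tool_pos: [0.5486, -0.1056, 0.0268]
ee_rot: [-0.021, 1.0, 0.0, -0.002]
contact_force: [-9.5, -0.5, 0.9]
width: 0.0348
gripper_force: 61.5
[-9.50279387 -1.42878648  1.63480859] [ 0.54865774 -0.10557447  0.02675358]
287 [[61, 126, 153, 152, 185, 133, 76, 38, 33, 115, 184, 202], [59, 125, 153, 142, 172, 132, 57, 34, 89, 183, 203, 206], [60, 125, 154, 141, 172, 132, 57, 35, 90, 183, 203, 206]]
289 [[90, 122, 143, 145, 167, 145, 91, 178, 232, 230, 213, 178], [92, 123, 145, 126, 134, 140, 74, 231, 230, 217, 179, 108], [89, 124, 145, 125, 133, 139, 73, 231, 230, 215, 175, 106]]
```

The pad is unmoved at about 10 mm in. The push now reads 9.5 N with little vertical load, and everything is at rest, so I'm handing in.

```bash
python3 -c "
from station import env;print(env.hand_in())"
```

```text
the job is handed in; nothing more can be done
None
```

I handed the job in at about 13.4 s with the rail still gripped flat in the channel under the bridge; the stop is in by roughly 10 mm (camera estimate) under a steady 9.5 N push, though no verdict came back.

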